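# Take the battery cover off a wireless receiver

### The arm

A 7-joint arm with a two-finger parallel gripper is mounted at the origin on the work surface. World frame = base frame: x ahead of the robot, y to its left, z up, the work surface at z = 0. Lengths are in m, angles in rad, forces in N, time in s.
With the tool pointing down it reaches from about 0.425 to 0.925 m from the base axis. Payload 6.8 kg.
Tool frame: the origin (TCP) lies at the centre of the arm's flange, where the gripper is bolted on; the fingertips stand 182 mm ahead of it and the grasp point (between the pads) lies 163 mm ahead of it (robot.grip_depth is the distance from the TCP to the grasp point, in m); z points along the fingers, y is the direction in which the jaws open and shut (so a half turn about z gives the same grasp; the last joint's range is limited). The gripper opens to 88 mm and grips with 3 to 60 N. Pads are 20 mm wide; open, the fingers measure 115 mm over their backs; the gripper's body (75 mm by 178 mm) begins 61 mm behind the grasp point.
Start: joints at [1.026, 0.477, 0.022, 1.555, -0.011, 1.109, -0.083], TCP at [0.286, -0.612, 0.405] pointing down, gripper open.
Joint ranges: [-2.96, 2.96], [-0.34, 2.1], [-1.41, 1.46], [0.24, 2.44], [-1.37, 4.51], [0.17, 1.92], [-2.96, 2.96]. Speed limits (rad/s): [2.39, 2.39, 3.14, 3.14, 3.14, 3.14, 3.14].

### API

Orientations are given as a 3x3 rotation matrix whose columns are the frame's x, y, z axes.
In Python, from station import robot gives the robot as it stands.
- The arm moves only by the tool apply_moves, never from a script. Its argument "commands" is a list that holds one entry, the list of rows, each a list of 4 numbers: the shift along the world's x, y, z in cm, then the turn about the world's z in rad. A call has 1 to 12 rows; each row is the pose to reach, as a shift and turn from the pose measured when the call began; what a row does not reach only later rows make up. A row lasts 1/8 s, in which the tool goes at most 62.5 mm and 10.7 degrees, less where a joint would pass 70% of its speed; a pose out of reach is approached as far as the arm can. A call with a gripper value outside its range is refused whole. "jaw" is the opening, from 0 (shut) to 1 (fully open), set as the call begins (left out, the last holds). The fingers move at their own pace and stop on an object; "newtons" is the grip in N (left out, the last holds). Time passes only in rows, so rows that repeat a pose let the fingers close. It gives the time, the measured TCP pose, the force and the opening at its end, in the units of the state.
- robot.observe(): the state, without advancing time (a new reading comes with each control period).
- robot.get_image(name): name is "scene" or "top"; returns the picture (384x512x3 uint8, blue, green, red); there is no depth.
- robot.camera_params(name): a dict with "vertical_fov" (degrees; the focal length in pixels is half the picture's height over the tangent of half this angle, whatever the lens; pixels are square), "cx", "cy" (the principal point, pixels), "origin" and "attitude" of the camera in the world. Camera axes: x right, y up, looking along -z (the intrinsics and any distortion apply to the point x, -y, -z); pixel columns grow to the right and rows downward; lengths in m; the calibration is good to about 2 mm. A picture is of the moment at which its call begins. camera_params takes no time and is no camera call.
- robot.hand_in(): hands the job in, once; it reports no verdict.
The state is a dict: "time": time; "joint_positions": joint angles; "joint_vel": joint speeds; "tau": joint torques, N m; "eef_pos": TCP position; "tool_rot": TCP orientation; "ft_force": force on the tool from outside, world axes, zero at the start; "torque": the same for the moment, N m; "opening": finger opening in m.
Only numpy, scipy, OpenCV 4.12 (cv2) and the standard library are available. Lean on these libraries where they do the work, as an engineer would, in place of code of your own. Each camera call takes 0.05 s, during which the arm holds its last target.

### The job

The wireless receiver needs new batteries: it is the grey box whose white cover carries an upright grip rib facing a springy snap tab. Press the tab in towards the rib and, keeping it pressed, lift the cover straight off without lifting the receiver off the desk. Set the cover down gently in the shallow metal tray, flat with rib and tab upwards, and let go, leaving the receiver standing on the desk.

Things in the scene. Friction and masses are not known exactly. Their poses are not given: they have to be found in the camera images.
- receiver: Loose grey box, 150 (x) x 110 (y) x 45 mm high, 0.6 kg, dark front panel at its -x end; sliding some mm when pushed does no harm. Origin: centre of its underside, z up. The cover closes an 84 x 58 mm opening in its top. Not the like-sized box with two round knobs on a white plate.
- cover: Loose white cover, 80 g. Origin: middle of its skirt's flat bottom edge, its lowest part, z up; 33 mm above the desk when seated, at the receiver's yaw. Plate 96 (x) x 70 (y), z 12 to 16 mm. Up to z 42 rise a rigid rib (44 long in x, outer face y -24) and the snap tab (24 long, outer face y +24), both centred at x 0; pinch the two along y with 10 to 30 N, 48 mm wide, 40 with the tab in.
- snap_tab (a joint): How far the tab is pressed in, m: 0 free, 0.008 fully in. It moves along the cover's -y, towards the rib, against a spring (1 N to start, 5 N fully in). Its catch hooks about 4 mm under the lip of the receiver's opening and holds the cover down until the tab is in by about 6 mm; it springs back when let go.
- tray: Shallow open aluminium tray, fixed, 170 (x) x 150 (y) x 24 mm high, walls and floor 4 mm thick, so its inner floor is 4 mm above the desk. Origin: centre of its underside, z up.
Not all that is in view belongs to the job. Leave any blue or yellow look-alike of the cover alone. Of the things shaped like the tray, the aluminium one is meant.

How it is judged:
By the outcome, as a careful person would: the job done as asked, in the order asked, and still so for the second after the job is handed in, with the robot touching nothing.
It also fails if it takes over 38 s, if anything falls off the work surface, if the arm or the gripper's body presses on something with over 40 N, if the wrist force passes 120 N, or if a joint passes its speed limit or range.

## Working session

There is one attempt and no reset: what is moved stays moved. The work goes in short steps, Python scripts to look and compute and a tool call to move; the robot and the scene stay as the last step left them, time stands still between calls to the robot, and variables do not carry over. Pictures are saved under pics/ and viewed, and the job is handed in when it is done.

Besides the shell and the picture viewer there is one more tool, called after "Call:" as name(argument=value, ...) on one line, values as JSON. apply_moves: Moves the arm, as the interface text tells. Its arguments: {"type":"object","properties":{"commands":{"type":"array"},"jaw":{"type":"number"},"newtons":{"type":"number"}},"required":["commands"]}

```bash
mkdir -p pics; ls; python3 - <<'E'
from station import robot
import cv2
for n in ("scene","top"):
    im=robot.get_image(n); cv2.imwrite(f"pics/{n}0.png",im); print(robot.camera_params(n))
s=robot.observe(); print(s)
E
```

```text
pics
{'vertical_fov': 48.5876278243187, 'cx': 255.82112359863217, 'cy': 192.20874567709757, 'origin': array([0.9559859 , 0.22875661, 0.88998993]), 'attitude': array([[-0.38651737, -0.77963265,  0.49272431],
       [ 0.92226634, -0.32360331,  0.21143722],
       [-0.00539615,  0.5361472 ,  0.84410726]])}
{'vertical_fov': 49.28605767510763, 'cx': 262.8739688629873, 'cy': 191.32938632766263, 'origin': array([0.2897124 , 0.02263258, 0.87540047]), 'attitude': array([[-0.18162323,  0.96132978, -0.20702186],
       [-0.98336581, -0.17801548,  0.0360855 ],
       [-0.00216303,  0.21013218,  0.97767059]])}
{'time': 0.1, 'joint_positions': array([ 1.02588246,  0.47770195,  0.02237049,  1.55630362, -0.01148801,
        1.10928846, -0.08309811]), 'joint_vel': array([-0.00077266, -0.00125925, -0.0011646 , -0.00336818, -0.00170234,
        0.00060933,  0.00034732]), 'tau': array([ 3.13001525e-03, -5.84096932e+01,  1.53965246e+00, -2.73314792e+01,
       -5.42607252e-02,  1.30476293e-02,  6.71974340e-05]), 'eef_pos': array([ 0.28545897, -0.61141274,  0.40381032]), 'tool_rot': array([[ 9.06102830e-01,  4.23056784e-01, -7.86473166e-04],
       [ 4.23057493e-01, -9.06101817e-01,  1.36206864e-03],
       [-1.36392388e-04, -1.56689761e-03, -9.99998763e-01]]), 'ft_force': array([-0.17215549, -0.2195625 ,  0.45422637]), 'torque': array([-0.0398444 ,  0.01012535,  0.00093476]), 'opening': 0.08778719263540306}
```

View pics/scene0.png

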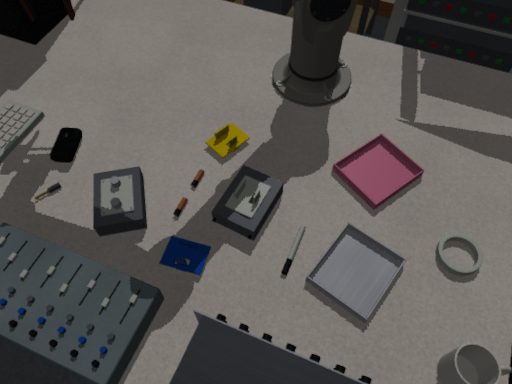

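View pics/top0.png

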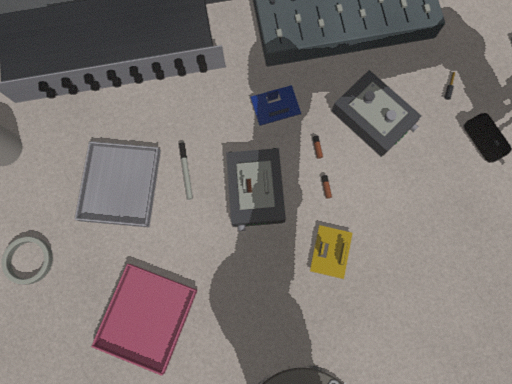

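The receiver candidates are the box with rib and tab at top (256,187) / scene (249,200), and the box with two round knobs at top (376,112) / scene (119,199). The first fits the description. For the tray, the aluminium one is at top (118,182) and the pink one is at (146,318). I'll confirm with enlarged crops.

```bash
python3 - <<'E'
import cv2,numpy as np
t=cv2.imread("pics/top0.png");s=cv2.imread("pics/scene0.png")
a=cv2.resize(t[140:240,210:310],None,fx=4,fy=4,interpolation=cv2.INTER_CUBIC)
b=cv2.resize(s[150:250,200:300],None,fx=4,fy=4,interpolation=cv2.INTER_CUBIC)
o=np.hstack([a,b]); o=np.clip(o*1.6,0,255).astype(np.uint8); cv2.imwrite("pics/crop1.png",o)
a=cv2.resize(t[120:240,60:180],None,fx=3.3,fy=3.3,interpolation=cv2.INTER_CUBIC)
b=cv2.resize(s[215:335,295:415],None,fx=3.3,fy=3.3,interpolation=cv2.INTER_CUBIC)
cv2.imwrite("pics/crop2.png",np.hstack([a,b]))
E
```

```text
(no output)
```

View pics/crop1.png

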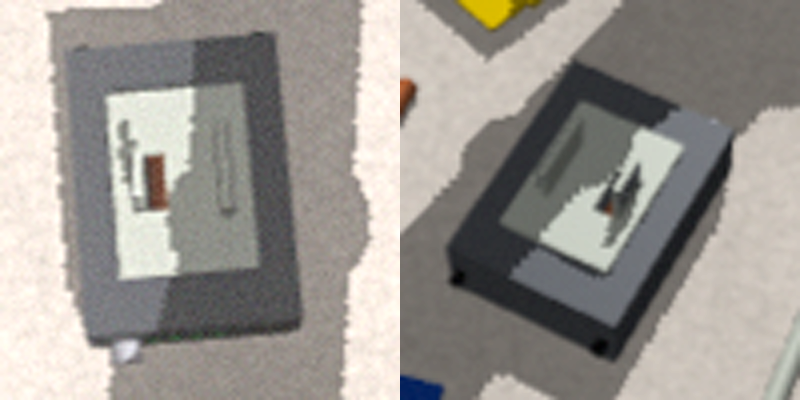

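View pics/crop2.png

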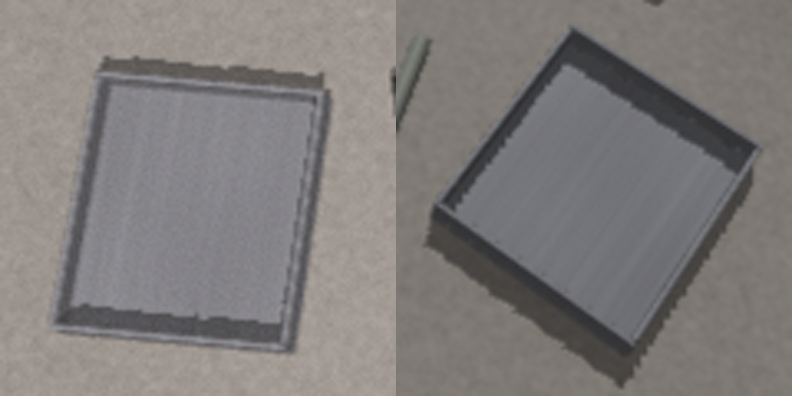

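The crop confirms it: a white cover with a long rib on the right and a short tab (red-brown inside) on the left, in a grey box. The tray is aluminium. Next I measure both in the two views.

```bash
cat > h.py <<'E'
import numpy as np,cv2
from station import robot
P={n:robot.camera_params(n) for n in("top","scene")}
def ray(n,p):
    c=P[n];f=192/np.tan(np.radians(c["vertical_fov"]/2))
    d=np.array([(p[0]-c["cx"])/f,-(p[1]-c["cy"])/f,-1]);return c["origin"],c["attitude"]@d
def onz(n,p,z):
    o,d=ray(n,p);return (o+d*(z-o[2])/d[2])[:3]
def proj(n,X):
    c=P[n];f=192/np.tan(np.radians(c["vertical_fov"]/2));v=c["attitude"].T@(np.asarray(X)-c["origin"])
    return np.array([c["cx"]+f*v[0]/-v[2],c["cy"]-f*v[1]/-v[2]])
def tri(p,q):
    o1,d1=ray("top",p);o2,d2=ray("scene",q)
    A=np.stack([d1,-d2],1);t=np.linalg.lstsq(A,o2-o1,rcond=None)[0]
    a,b=o1+t[0]*d1,o2+t[1]*d2;return (a+b)/2,np.linalg.norm(a-b)
E
python3 - <<'E'
from h import *
I={n:cv2.imread(f"pics/{n}0.png") for n in P}
for n,(x0,y0,x1,y1) in {"top":(222,140,292,232),"scene":(205,158,290,242)}.items():
    im=cv2.GaussianBlur(I[n],(3,3),0).astype(int)
    # cover: green-ish white g>b ; grey box: b>g
    m=(((im[...,1]-im[...,0])>0)&((im[...,1]-im[...,2])>-1)).astype(np.uint8)*255
    r=np.zeros_like(m);r[y0:y1,x0:x1]=m[y0:y1,x0:x1]
    big=cv2.resize(r[y0:y1,x0:x1],None,fx=4,fy=4,interpolation=0);cv2.imwrite(f"pics/m_{n}.png",big)
    for c in cv2.findContours(r,0,2)[0]:
        if cv2.contourArea(c)>400:
            R=cv2.minAreaRect(c);b=cv2.boxPoints(R);W=np.array([onz(n,p,.049) for p in b])
            print(n,cv2.contourArea(c),b.round(1).tolist(),W.round(4).tolist(),np.linalg.norm(np.diff(W,axis=0),axis=1).round(4),W.mean(0).round(4))
# manual cover corners top
print("cover manual")
c=np.array([(105,95),(243,83),(258,268),(120,279)])/4+[210-.375,140-.375]
W=np.array([onz("top",p,.049) for p in c]);print(W.round(4).tolist(),np.linalg.norm(W-np.roll(W,-1,0),axis=1),W.mean(0))
c=np.array([(583,100),(684,148),(604,272),(500,225)])-[400,0];c=c/4+[200-.375,150-.375]
W=np.array([onz("scene",p,.049) for p in c]);print(W.round(4).tolist(),np.linalg.norm(W-np.roll(W,-1,0),axis=1),W.mean(0))
print("box")
c=np.array([(66,50),(276,34),(300,325),(90,345)])/4+[210-.375,140-.375]
W=np.array([onz("top",p,.045) for p in c]);print(W.round(4).tolist(),np.linalg.norm(W-np.roll(W,-1,0),axis=1),W.mean(0))
print("tray")
c=np.array([(100,74),(328,93),(292,350),(53,329)])/3.3+[60-.35,120-.35]
W=np.array([onz("top",p,.024) for p in c]);print(W.round(4).tolist(),np.linalg.norm(W-np.roll(W,-1,0),axis=1),W.mean(0))
c=np.array([(573,28),(761,150),(632,348),(434,207)])-[396,0];c=c/3.3+[295-.35,215-.35]
W=np.array([onz("scene",p,.024) for p in c]);print(W.round(4).tolist(),np.linalg.norm(W-np.roll(W,-1,0),axis=1),W.mean(0))
E
```

```text
top 1617.0 [[234.60000610351562, 162.10000610351562], [270.70001220703125, 158.8000030517578], [275.1000061035156, 207.3000030517578], [239.0, 210.5]] [[0.5355, 0.0379, 0.049], [0.5289, -0.0361, 0.049], [0.4281, -0.0261, 0.049], [0.4347, 0.0461, 0.049]] [0.0743 0.1012 0.0725] [0.4818 0.0055 0.049 ]
scene 1053.5 [[224.3000030517578, 205.39999389648438], [245.6999969482422, 170.60000610351562], [271.1000061035156, 186.3000030517578], [249.8000030517578, 221.0]] [[0.5258, -0.0349, 0.049], [0.4175, -0.0285, 0.049], [0.436, 0.0451, 0.049], [0.541, 0.0352, 0.049]] [0.1086 0.0759 0.1055] [0.4801 0.0042 0.049 ]
cover manual
[[0.5324, 0.0359, 0.049], [0.5258, -0.0348, 0.049], [0.4298, -0.0243, 0.049], [0.4368, 0.0446, 0.049]] [0.07100705 0.09659068 0.06929617 0.09594407] [0.48120296 0.00533333 0.049     ]
[[0.4285, -0.0245, 0.049], [0.4373, 0.0444, 0.049], [0.5322, 0.0335, 0.049], [0.5268, -0.0337, 0.049]] [0.0693911  0.09558933 0.06745034 0.09877283] [0.48121316 0.00492599 0.049     ]
box
[[0.5611, 0.0517, 0.045], [0.5498, -0.0568, 0.045], [0.3982, -0.0398, 0.045], [0.4074, 0.0651, 0.045]] [0.10915154 0.15250021 0.10527783 0.15425366] [0.47913197 0.00505458 0.045     ]
tray
[[0.6431, 0.335, 0.024], [0.6034, 0.1914, 0.024], [0.442, 0.2351, 0.024], [0.4821, 0.3798, 0.024]] [0.14894784 0.16723573 0.15012643 0.16713644] [0.54266134 0.28530233 0.024     ]
[[0.4467, 0.2411, 0.024], [0.4874, 0.3814, 0.024], [0.6475, 0.3364, 0.024], [0.6082, 0.1947, 0.024]] [0.14613904 0.16634043 0.14707786 0.1680666 ] [0.54745406 0.28838383 0.024     ]
```

```bash
python3 - <<'E'
import cv2,numpy as np
a,b=[cv2.imread(f"pics/m_{n}.png") for n in("top","scene")]
h=max(a.shape[0],b.shape[0]);f=lambda i:cv2.copyMakeBorder(i,0,h-i.shape[0],0,10,0,value=(90,0,0))
cv2.imwrite("pics/m.png",np.hstack([f(a),f(b)]))
E
```

```text
(no output)
```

View pics/m.png

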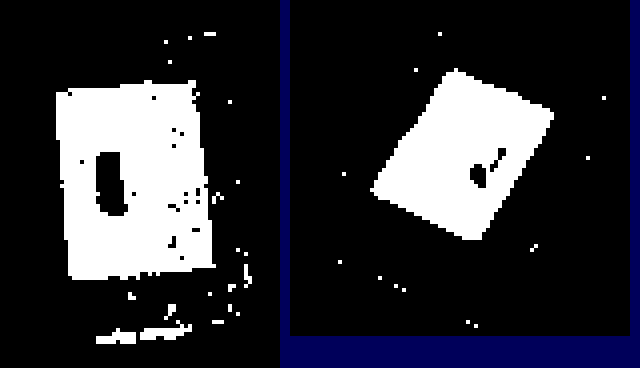

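The cover centre is (0.4812, 0.0052), and the two views agree to 0.5 mm. Its yaw is about -0.100, and its sizes match at z = 49 mm. The tray centre is about (0.545, 0.287) with yaw -0.267. I'll move above the cover with the TCP offset 4 mm towards the rib, because only the tab gives way.

Call:
apply_moves(commands=[[[5, 15.5, -2.5, -0.15], [10, 31, -5, -0.3], [15, 47, -8, -0.45], [19.5, 61.3, -10.4, -0.537], [19.5, 61.3, -10.4, -0.537], [19.5, 61.3, -10.4, -0.537], [19.5, 61.3, -10.4, -0.537], [19.5, 61.3, -10.4, -0.537], [19.5, 61.3, -10.4, -0.537], [19.5, 61.3, -10.4, -0.537], [19.5, 61.3, -10.4, -0.537], [19.5, 61.3, -10.4, -0.537]]], jaw=1, newtons=20)

```text
time: 1.6
eef_pos: [0.4806, 0.0039, 0.2993]
tool_rot: [[0.995, -0.095, -0.001], [-0.095, -0.995, 0.002], [-0.001, -0.002, -1.0]]
ft_force: [-1.0, 0.7, 0.3]
opening: 0.0881
```

Call:
apply_moves(commands=[[[0, -0.25, -2.5, -0.005], [0, -0.25, -2.5, -0.005], [0, -0.25, -2.5, -0.005]]])

```text
time: 1.98
eef_pos: [0.4806, 0.0004, 0.2748]
tool_rot: [[0.995, -0.102, -0.001], [-0.102, -0.995, 0.002], [-0.001, -0.002, -1.0]]
ft_force: [-0.1, -0.8, 0.4]
opening: 0.0877
```

```bash
python3 - <<'E'
from h import *
s=robot.observe();print(s["eef_pos"],s["ft_force"],s["joint_positions"].round(2))
t=robot.get_image("top");c=robot.get_image("scene")
cv2.imwrite("pics/t1.png",t);cv2.imwrite("pics/s1.png",c)
o=np.hstack([cv2.resize(t[120:250,190:320],None,fx=3,fy=3,interpolation=2),cv2.resize(c[130:260,190:320],None,fx=3,fy=3,interpolation=2)])
cv2.imwrite("pics/c1.png",np.clip(o*1.5,0,255).astype(np.uint8))
E
```

```text
[4.80618042e-01 3.57613714e-04 2.74809874e-01] [-0.08303502 -0.78737318  0.40581355] [ 0.02  0.35 -0.18  2.12  0.09  0.69 -1.89]
```

View pics/c1.png

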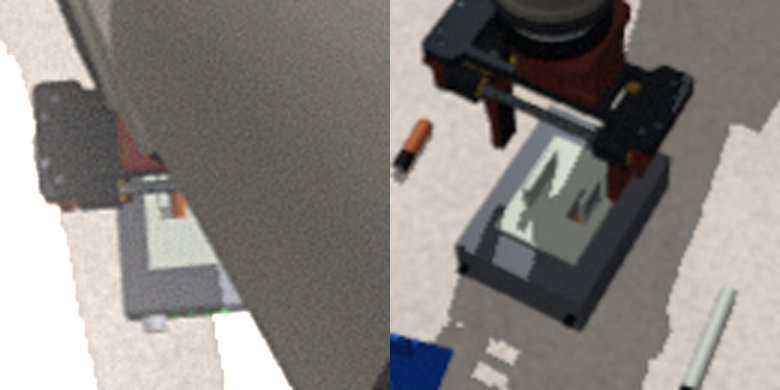

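```bash
python3 - <<'E'
from h import *
c=cv2.imread("pics/s1.png");o=np.array([.4812,.0052,.033]);y=-.1
R=np.array([[np.cos(y),-np.sin(y),0],[np.sin(y),np.cos(y),0],[0,0,1]])
k=5;x0,y0=215,160;b=cv2.resize(c[y0:y0+90,x0:x0+90],None,fx=k,fy=k,interpolation=2);b=np.clip(b*1.5,0,255).astype(np.uint8)
def mk(X,col):
    p=(proj("scene",X)-[x0,y0]+.5)*k;cv2.circle(b,tuple(int(v) for v in p),4,col,1)
for X in [(.022,-.024,.042),(-.022,-.024,.042),(.022,-.024,.016),(-.022,-.024,.016)]:mk(o+R@np.array(X),(0,0,255))
for X in [(.012,.024,.042),(-.012,.024,.042),(.012,.024,.016)]:mk(o+R@np.array(X),(0,255,0))
for X in [(.048,.035,.016),(.048,-.035,.016),(-.048,.035,.016)]:mk(o+R@np.array(X),(255,0,0))
s=robot.observe();T=s["eef_pos"];Q=s["tool_rot"]
for sg in(1,-1):
  for xx in (.01,-.01):mk(T+Q@np.array([xx,sg*.044,.182]),(0,255,255))
cv2.imwrite("pics/ov1.png",b)
E
```

```text
(no output)
```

View pics/ov1.png

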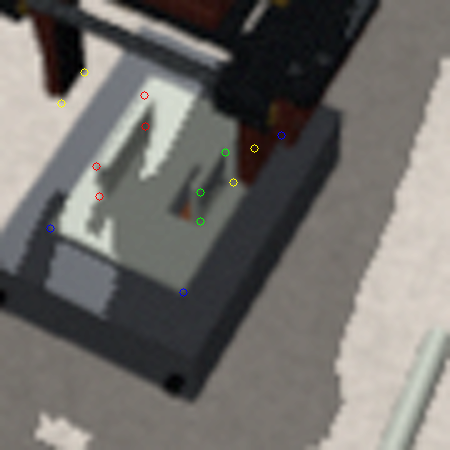

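The projected rib (red), tab (green) and plate corners (blue) land on the cover to about 1 px, and the finger pads (yellow) straddle both. I'll descend so the fingertips are about 6 mm above the plate, then pinch.

Call:
apply_moves(commands=[[[0, 0.08, -1.5, 0], [0, 0.08, -2.8, 0], [0, 0.08, -3.7, 0], [0, 0.08, -3.7, 0], [0, 0.08, -3.7, 0]]])

```text
time: 2.7
eef_pos: [0.481, 0.0016, 0.2381]
tool_rot: [[0.995, -0.101, 0.0], [-0.101, -0.995, 0.002], [0.0, -0.002, -1.0]]
ft_force: [-0.3, 0.6, 0.2]
opening: 0.0877
```

Call:
apply_moves(commands=[[[0, 0, 0, 0], [0, 0, 0, 0], [0, 0, 0, 0], [0, 0, 0, 0], [0, 0, 0, 0], [0, 0, 0, 0], [0, 0, 0, 0], [0, 0, 0, 0]]], jaw=0.3, newtons=20)

```text
time: 3.7
eef_pos: [0.481, 0.0014, 0.2384]
tool_rot: [[0.995, -0.102, 0.001], [-0.102, -0.995, 0.002], [0.0, -0.002, -1.0]]
ft_force: [-2.0, -1.3, 5.8]
opening: 0.039
```

The opening is 39 mm, so the tab is fully in. I'll lift slowly and straight up.

Call:
apply_moves(commands=[[[0, 0, 0.3, 0], [0, 0, 0.6, 0], [0, 0, 1.0, 0], [0, 0, 1.0, 0]]])

```text
time: 4.2
eef_pos: [0.4811, 0.0015, 0.2487]
tool_rot: [[0.995, -0.102, 0.001], [-0.102, -0.995, 0.002], [0.001, -0.002, -1.0]]
ft_force: [-0.4, -0.2, -1.0]
opening: 0.0394
```

```bash
python3 - <<'E'
from h import *
s=robot.observe();print(s["eef_pos"],s["ft_force"],s["torque"],s["opening"])
c=robot.get_image("scene");t=robot.get_image("top")
o=np.hstack([cv2.resize(t[120:250,190:320],None,fx=3,fy=3,interpolation=2),cv2.resize(c[130:260,190:320],None,fx=3,fy=3,interpolation=2)])
cv2.imwrite("pics/c2.png",np.clip(o*1.5,0,255).astype(np.uint8))
E
```

```text
[0.4811345  0.00149707 0.24865713] [-0.38727228 -0.19364221 -1.00885393] [ 0.06355997 -0.00672788  0.00089757] 0.03939839917416512
```

View pics/c2.png

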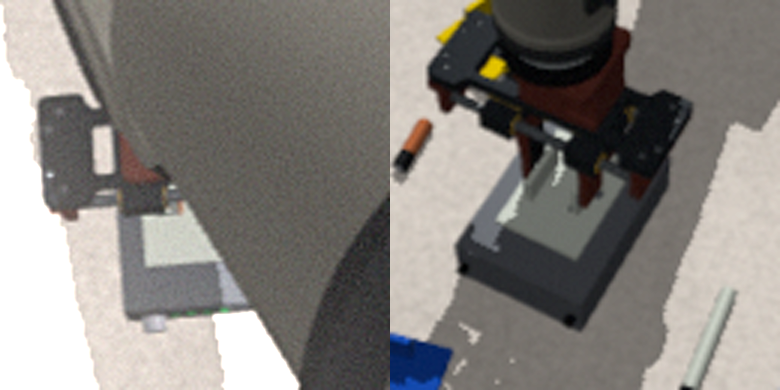

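The wrist reads -1 N, which is about the 0.8 N cover and not the 5.9 N receiver, so the receiver stays down. I'll continue up.

Call:
apply_moves(commands=[[[0, 0, 1, 0], [0, 0, 2.5, 0], [0, 0, 4, 0], [0, 0, 6, 0], [0, 0, 7, 0], [0, 0, 7, 0]]])

```text
time: 5.05
eef_pos: [0.4812, 0.0014, 0.3194]
tool_rot: [[0.995, -0.102, 0.003], [-0.102, -0.995, 0.002], [0.002, -0.002, -1.0]]
ft_force: [0.3, 0.3, -0.8]
opening: 0.0393
```

```bash
python3 - <<'E'
from h import *
s=robot.observe();print(s["eef_pos"],s["ft_force"],s["opening"])
c=robot.get_image("scene")
cv2.imwrite("pics/c3.png",np.clip(cv2.resize(c[100:270,170:400],None,fx=3,fy=3,interpolation=2)*1.5,0,255).astype(np.uint8))
E
```

```text
[0.48123743 0.00141278 0.31935016] [ 0.28951176  0.32197224 -0.80115081] 0.03926026175655297
```

View pics/c3.png

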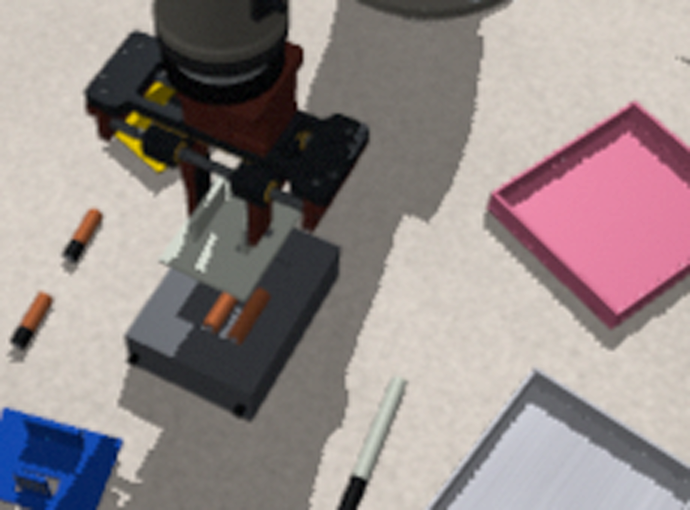

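The cover is clear of the box, whose open compartment shows the batteries and which is standing on the desk. Now over the tray.

Call:
apply_moves(commands=[[[0.6, 2.8, 0, -0.02], [1.7, 7.5, 0, -0.05], [2.8, 12.5, 0, -0.08], [3.9, 17.5, 0, -0.11], [5, 22.3, 0, -0.14], [5.8, 26, 0, -0.16], [6.3, 28.1, 0, -0.165], [6.3, 28.1, 0, -0.165], [6.3, 28.1, 0, -0.165], [6.3, 28.1, 0, -0.165]]])

```text
time: 6.35
eef_pos: [0.5442, 0.2805, 0.3186]
tool_rot: [[0.964, -0.266, 0.002], [-0.266, -0.964, 0.001], [0.001, -0.001, -1.0]]
ft_force: [-0.4, 0.1, 0.0]
opening: 0.0393
```

```bash
python3 - <<'E'
from h import *
s=robot.observe();print(s["eef_pos"],s["ft_force"],s["opening"],s["joint_positions"].round(2))
c=robot.get_image("scene");t=robot.get_image("top")
o=np.hstack([cv2.resize(t[90:260,20:220],None,fx=2,fy=2,interpolation=2),cv2.resize(c[170:340,250:450],None,fx=2,fy=2,interpolation=2)])
cv2.imwrite("pics/c4.png",np.clip(o*1.4,0,255).astype(np.uint8))
E
```

```text
[0.54420712 0.28046563 0.31858909] [-0.43817829  0.14338907  0.0339786 ] 0.039330335526653194 [-0.42  0.47 -0.21  1.78  0.12  0.9  -2.52]
```

View pics/c4.png

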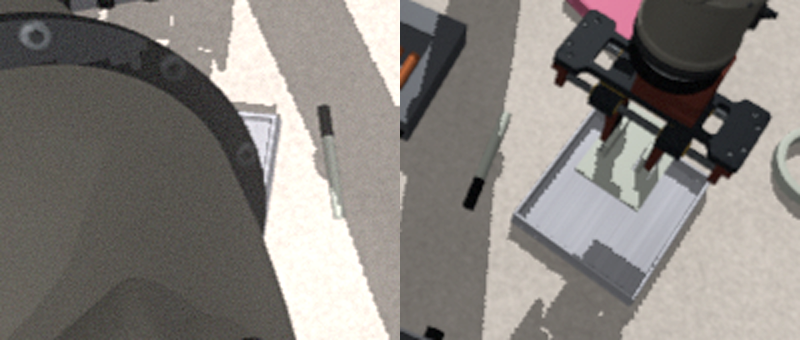

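Call:
apply_moves(commands=[[[0, 0.1, -2.5, 0], [0, 0.1, -5.5, 0], [0, 0.1, -8, 0], [0, 0.1, -9.5, 0], [0, 0.1, -10, 0], [0, 0.1, -10, 0], [0, 0.1, -10, 0]]])

```text
time: 7.32
eef_pos: [0.5445, 0.2823, 0.2198]
tool_rot: [[0.964, -0.265, 0.003], [-0.265, -0.964, 0.002], [0.003, -0.003, -1.0]]
ft_force: [-0.8, 1.1, -1.3]
opening: 0.0396
```

Call:
apply_moves(commands=[[[0, 0, -0.2, 0], [0, 0, -0.4, 0], [0, 0, -0.6, 0], [0, 0, -0.7, 0], [0, 0, -0.7, 0], [0, 0, -0.7, 0]]])

```text
time: 8.07
eef_pos: [0.5446, 0.2823, 0.2127]
tool_rot: [[0.964, -0.265, 0.003], [-0.265, -0.964, 0.002], [0.003, -0.003, -1.0]]
ft_force: [-0.4, 0.8, -0.9]
opening: 0.0392
```

Not touching yet; about 3 mm remains. I'll go down in small steps.

Call:
apply_moves(commands=[[[0, 0, -0.1, 0], [0, 0, -0.2, 0], [0, 0, -0.2, 0], [0, 0, -0.2, 0]]])

```text
time: 8.57
eef_pos: [0.5446, 0.2823, 0.2107]
tool_rot: [[0.964, -0.265, 0.003], [-0.265, -0.964, 0.002], [0.003, -0.003, -1.0]]
ft_force: [0.1, 0.6, -1.2]
opening: 0.0389
```

Call:
apply_moves(commands=[[[0, 0, -0.1, 0], [0, 0, -0.1, 0], [0, 0, -0.1, 0]]])

```text
time: 8.95
eef_pos: [0.5445, 0.2823, 0.2097]
tool_rot: [[0.964, -0.265, 0.003], [-0.265, -0.964, 0.002], [0.003, -0.003, -1.0]]
ft_force: [-1.1, -0.4, -1.1]
opening: 0.0392
```

Call:
apply_moves(commands=[[[0, 0, -0.1, 0], [0, 0, -0.1, 0], [0, 0, -0.1, 0]]])

```text
time: 9.32
eef_pos: [0.5446, 0.2823, 0.2094]
tool_rot: [[0.964, -0.265, 0.004], [-0.265, -0.964, 0.002], [0.003, -0.003, -1.0]]
ft_force: [-1.4, -0.9, 5.3]
opening: 0.0394
```

Contact at +5 N, right at the predicted height of 0.2094. Letting go.

Call:
apply_moves(commands=[[[0, 0, 0, 0], [0, 0, 0, 0], [0, 0, 0, 0], [0, 0, 0, 0], [0, 0, 0, 0], [0, 0, 0, 0]]], jaw=0.95)

```text
time: 10.07
eef_pos: [0.5446, 0.2823, 0.2094]
tool_rot: [[0.964, -0.266, 0.003], [-0.266, -0.964, 0.002], [0.003, -0.003, -1.0]]
ft_force: [-0.3, -0.2, 0.3]
opening: 0.0833
```

Call:
apply_moves(commands=[[[0, 0, 0.8, 0], [0, 0, 2.5, 0], [0, 0, 5, 0], [0, 0, 9, 0], [0, 0, 13, 0], [-1, -5, 16, 0], [-2, -11, 16, 0], [-3, -17, 16, 0], [-3, -23, 16, 0], [-3, -29, 16, 0], [-3, -35, 16, 0], [-3, -35, 16, 0]]])

```text
time: 11.58
eef_pos: [0.514, -0.073, 0.3707]
tool_rot: [[0.962, -0.274, 0.005], [-0.274, -0.962, 0.0], [0.005, -0.001, -1.0]]
ft_force: [1.0, 0.0, 0.2]
opening: 0.0835
```

```bash
python3 - <<'E'
from h import *
s=robot.observe();print(s["time"],s["eef_pos"],s["ft_force"],s["opening"])
c=robot.get_image("scene");t=robot.get_image("top");cv2.imwrite("pics/t5.png",t);cv2.imwrite("pics/s5.png",c)
o=np.hstack([cv2.resize(t[100:260,50:250],None,fx=2,fy=2,interpolation=2),cv2.resize(c[170:330,230:430],None,fx=2,fy=2,interpolation=2)])
o=np.vstack([o,cv2.resize(c[120:240,180:400],None,fx=3,fy=2,interpolation=2)[:240,:800] if 0 else np.zeros((1,800,3),np.uint8)])
cv2.imwrite("pics/c5.png",np.clip(o*1.4,0,255).astype(np.uint8))
E
```

```text
11.575 [ 0.51399346 -0.07301846  0.37071108] [1.01555915 0.04473815 0.18454393] 0.08345789635793344
```

View pics/c5.png

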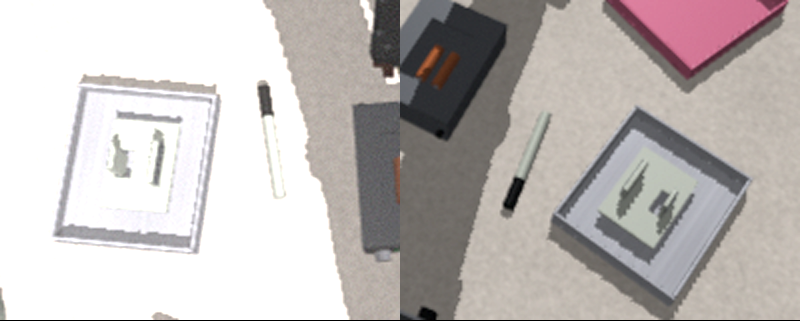

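View pics/s5.png

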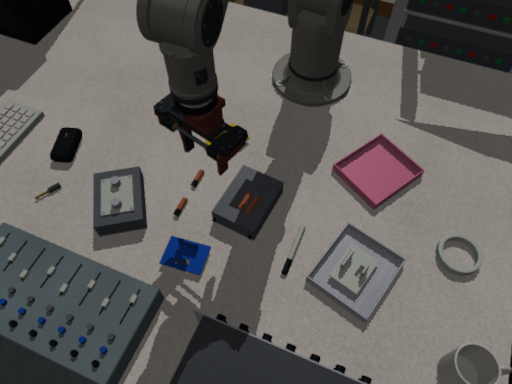

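The cover lies flat and centred in the aluminium tray at scene (352,268), rib and tab up. The receiver stands where it was, with its corners unchanged at (249,200). The robot is in free air, so I'm handing in.

```bash
python3 - <<'E'
from h import *
W=robot.hand_in();print(W)
E
```

```text
the job is handed in; nothing more can be done
None
```

The cover is off the receiver and lying in the aluminium tray, rib and tab up. I handed the job in at about 11.6 s.

- **Lift:** I pinched the rib and tab with 20 N and the jaws closed to 39 mm, so the tab was fully in. I then lifted straight up. The wrist carried only about 1 N, close to the cover's own 0.8 N, so the receiver stayed on the desk.
- **Placing:** I lowered the cover until it touched the tray floor at about 5 N, at the predicted height, then let go and moved the arm clear.
- **Last checks:** The final pictures show the cover near the middle of the tray. The receiver stands open on the desk where it was, and nothing else was moved. I judged flatness by eye in both views rather than measuring it.
- **Disagreement:** The two camera views differed by about 5 mm on the tray's position, so I aimed at the mean. No check failed.

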